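# Discard two broken sample tubes through the push flap of the broken-glass bin

### The job

Two of the four amber glass tubes in the rack are broken: they have no cap and a jagged, snapped-off neck. Drop both broken tubes into the white hooded broken-glass bin by pushing its sprung flap in far enough for each to fall right inside, and leave the flap shut. Leave the two sound, capped tubes standing in the rack and do not knock the other things on the bench about.

Things in the scene. Friction and masses are not known exactly. Their poses are not given: they have to be found in the camera images.
- bin: White plastic broken-glass bin, fixed, 230 mm deep (x), 240 wide (y), 261 high, walls 6 mm, empty inside down to a floor 6 mm up. Origin: centre of its underside; x points to its back, z up. Front wall 140 mm high; above it a face slopes up and back at 35 degrees from horizontal, outward normal (-0.574, 0, 0.819) in the bin's axes. In this face is the slot, closed by the flap.
- slot (a point): Middle of the slot, on the outer surface of the sloping face, 64.2 mm in front of the bin's origin and 175.6 mm above it. Axes as the bin's. The slot is 180 mm wide (y) and 88 mm long down the slope, from the hinge to the lower lip. The way in is along the face's normal, or up to 10 degrees steeper: tool leaning 25 to 35 degrees.
- hinge (a point): Middle of the flap's hinge line, the slot's upper edge, 28.2 mm in front of the bin's origin and 200.8 mm above it, running along the bin's y. Axes as the bin's.
- brow (a point): Middle of the front edge of the hood's brow, 49.5 mm in front of the bin's origin and 259.1 mm above it. The brow stands square out of the sloping face, 16 mm upslope of the hinge, and juts out 60 mm over its whole width, so a gripper cannot come down on the flap from straight above.
- flap (a joint): Steel push flap, 174 x 85 x 3 mm, in rad. 0 = shut; grows as it is pushed inward about the hinge, stop at 1.25. A spring (1.5 to 3.5 N at mid-flap) shuts it and leans it on whatever is in the slot: a tube let go while it alone props the flap may stick. Fingertips 35 to 55 mm inside the face, 8 mm downslope of the slot's middle, opened to about 60 mm, hold the flap off and the tube falls free.
- rack: White plastic tube rack, fixed, 308 x 64 mm, 52 mm high. Origin: centre of its underside; y runs along its single row of seven 32 mm square holes, pitch 42 mm, the middle one at the origin. The tubes stand on its base plate 8 mm above the bench, at y = -126, -42, 42 and 126 mm in any order; the holes between are empty.
- broken_a: Broken amber glass tube standing in the rack at the start: no cap, neck snapped off to a jagged open rim. 28 mm across; straight, grippable wall from 8 to 88 mm above its foot, ragged points up to 100 mm; about 55 g. Origin: centre of its foot; z runs up its axis.
- broken_b: The other broken amber glass tube standing in the rack at the start: no cap, neck snapped off to a jagged open rim. 28 mm across; straight, grippable wall from 8 to 88 mm above its foot, ragged points up to 100 mm; about 55 g. Origin: centre of its foot; z runs up its axis.
- sound_a: Sound amber glass tube with a white screw cap, standing in the rack; stays there. 28 mm across, cap 33 mm across, 122 mm tall. Origin: centre of its foot; z up its axis.
- sound_b: The other sound amber glass tube with a white screw cap, standing in the rack; stays there. 28 mm across, cap 33 mm across, 122 mm tall. Origin: centre of its foot; z up its axis.
- jar: Bystander: white lidded jar, 72 mm across, 105 mm tall. Origin: centre of its underside.
- square_bottle: Bystander: white square reagent bottle with a round cap, 66 x 66 mm, 110 mm tall. Origin: centre of its underside.
- tip_box: Bystander: pipette-tip box with clear lid, 88 x 128 x 72 mm. Origin: centre of its underside.
There are look-alikes about, which are no part of the job. What is shaped like the broken_b but turquoise or yellow is not meant. Leave any green look-alike of the sound_a alone.

How it is judged:
At the end, for the whole second after the job is handed in: Both broken tubes lie at rest (below 0.05 m/s) inside the bin, their feet below 140 mm; the flap is shut (below 0.08 rad); both sound tubes stand in the rack where they were (within 20 mm, tilted less than 0.15 rad) (x of broken_a in the frame of bin between -0.118 and 0.118 m and y of broken_a in the frame of bin between -0.122 and 0.122 m and z of each of broken_a, broken_b in the frame of bin below 0.14 m and linear speed of each of broken_a, broken_b below 0.05 m/s and x of broken_b in the frame of bin between -0.118 and 0.118 m and y of broken_b in the frame of bin between -0.122 and 0.122 m and value of joint flap below 0.08 rad and distance of each of sound_a, sound_b from where it was at the start of the episode below 0.02 m and angle between each of sound_a, sound_b's own z axis and vertical below 0.15 rad); the robot touches nothing.
It fails at once if a sound tube is pulled out of its place (40 mm) or knocked over (distance of any of sound_a, sound_b from where it was at the start of the episode above 0.04 m or angle between any of sound_a, sound_b's own z axis and vertical above 0.5 rad).
It fails at once if the jar, the square bottle or the tip box is knocked over or pushed more than 40 mm (distance of any of jar, square_bottle, tip_box from where it was at the start of the episode above 0.04 m or angle between any of jar, square_bottle, tip_box's own z axis and vertical above 0.5 rad).
It also fails if it takes over 64 s, if anything falls off the work surface, if the arm or the gripper's body presses on something with over 40 N, if the wrist force passes 120 N, or if a joint passes its speed limit or range.

### The arm

A 6-joint arm with a two-finger parallel gripper is mounted at the origin on the work surface. World frame = base frame: x ahead of the robot, y to its left, z up, the work surface at z = 0. Lengths are in m, angles in rad, forces in N, time in s.
With the tool pointing down it reaches from about 0.25 to 0.8 m from the base axis. Payload 3.9 kg.
Tool frame: the origin (TCP) lies on the centre line of the jaws, within the pads' length; the fingertips stand env.tips_ahead ahead of it and the grasp point (between the pads) lies 6 mm ahead of it (env.tips_ahead is the distance from the TCP to the fingertips, in m); z points along the fingers, x is the direction in which the jaws open and shut, and the axes are right-handed (so a half turn about z gives the same grasp; the last joint's range is limited). The gripper opens to 85 mm and grips with 20 to 120 N. Pads are 22 mm wide; open, the fingers measure 114 mm over their backs; the gripper's body (76 mm by 85 mm) begins 54 mm behind the grasp point. The pads swing forward as they close: fully open they stand 13 mm farther back than shut.
Start: joints at [1.113, 0.26, -0.138, 1.173, 0, 1.571], TCP at [0.232, 0.471, 0.231] pointing down, gripper open.
Joint ranges: [-2.78, 2.78], [-0.83, 1.72], [-1.28, 1.37], [-1.9, 2.12], [-1.57, 1.48], [-3.14, 3.14]. Speed limits (rad/s): [2.57, 2.57, 3.14, 3.14, 3.14, 3.14].

### API

Orientations are given as [roll, pitch, yaw] about the fixed x, y, z axes, in that order (R = Rz(yaw) Ry(pitch) Rx(roll)).
In Python, from rig import env gives the robot as it stands.
- The arm moves only by the tool drive_tool, never from a script. Its argument "targets" is a list of rows, each an object with "linear": the shift along the world's x, y, z in m, a list of three; "yaw": the turn about the world's z in degrees. A call has 1 to 10 rows; each row is the pose to reach, as a shift and turn from the pose commanded when the call began; what a row does not reach only later rows make up. A row lasts 1/12 s, in which the tool goes at most 41.7 mm and 7.16 degrees, less where a joint would pass 70% of its speed; a pose out of reach is approached as far as the arm can. A call with a gripper value outside its range is refused whole. "grip" is the opening, from 0 (shut) to 1 (fully open), set as the call begins (left out, the last holds). The fingers move at their own pace and stop on an object; the grip force is fixed at half the most. Time passes only in rows, so rows that repeat a pose let the fingers close. It gives the time, the measured TCP pose, the force and the opening at its end, in the units of the state.
- env.get_obs(): the state, without advancing time (a new reading comes with each control period).
- env.capture(name): name is "side" or "top"; returns a dict with "frame" (420x560x3 uint8, blue, green, red), "fovy" (degrees; the focal length in pixels is half the picture's height over the tangent of half this angle, whatever the lens; pixels are square), "cx", "cy" (the principal point, pixels), "pose" (4x4, takes a point from camera to world coordinates). Camera axes: x right, y down, z forward; pixel columns grow to the right and rows downward; lengths in m; the calibration is good to about 2 mm. A picture is of the moment at which its call begins. There is no depth.
- env.hand_in(): hands the job in, once; it reports no verdict.
The state is a dict: "t": time; "q": joint angles; "qd": joint speeds; "tau": joint torques, N m; "ee_pos": TCP position; "ee_rot": TCP orientation; "ft_force": force on the tool from outside, world axes, zero at the start; "wrist_torque": the same for the moment, N m; "opening": finger opening in m.
Only numpy, scipy, OpenCV 4.12 (cv2) and the standard library are available. Lean on these libraries where they do the work, as an engineer would, in place of code of your own. Each camera call takes 0.05 s, during which the arm holds its last target.

## Working session

There is one attempt and no reset: what is moved stays moved. The work goes in short steps, Python scripts to look and compute and a tool call to move; the robot and the scene stay as the last step left them, time stands still between calls to the robot, and variables do not carry over. Pictures are saved under pics/ and viewed, and the job is handed in when it is done.

Besides the shell and the picture viewer there is one more tool, called after "Emit:" as name(argument=value, ...), one argument or row to a line, values as JSON. drive_tool: Moves the arm, as the interface text tells. Its arguments: {"type":"object","properties":{"targets":{"type":"array","items":{"type":"object","properties":{"linear":{"type":"array","items":{"type":"number"}},"yaw":{"type":"number"}}}},"grip":{"type":"number"}},"required":["targets"]}

```bash
ls; mkdir -p pics
python3 - <<'E'
from rig import env
import cv2,numpy as np
o=env.get_obs();print(o);print(env.tips_ahead)
for n in("side","top"):
    c=env.capture(n);cv2.imwrite(f"pics/{n}0.png",c["frame"]);print(n,c["fovy"],c["cx"],c["cy"],np.round(c["pose"],4).tolist(), [k for k in c])
    np.savez(f"pics/{n}0.npz",**c)
E
```

```text
pics
{'t': 0.0, 'q': array([ 1.11301552e+00,  2.60686416e-01, -1.39389082e-01,  1.17270264e+00,
        2.67341481e-05,  1.57077578e+00]), 'qd': array([-9.62876745e-05,  1.21236476e-04, -6.01748372e-04, -1.10760908e-04,
        1.35846602e-03,  1.08041579e-03]), 'tau': array([ 2.68803444e-03, -4.05674565e+01,  2.53924870e+01,  1.85624178e-02,
        1.35028995e-04, -5.82953035e-06]), 'ee_pos': array([0.23171471, 0.47032671, 0.23055608]), 'ee_rot': array([-3.14156588e+00,  1.98180768e-03,  1.11303607e+00]), 'ft_force': array([ 0.2511102 ,  0.12831939, -0.025139  ]), 'wrist_torque': array([-0.02144387,  0.01030797, -0.0046412 ]), 'opening': 0.08530073934132008}
0.025
side 49.225762151829265 280.26882240039043 211.90683978667474 [[0.7522, -0.3541, 0.5557, -0.0397], [-0.6589, -0.4159, 0.6268, -0.7521], [0.0092, -0.8376, -0.5461, 0.7662], [0.0, 0.0, 0.0, 1.0]] ['frame', 'fovy', 'cx', 'cy', 'pose']
top 52.75809189740793 280.18557885586984 207.29911857300772 [[0.0112, -0.9898, 0.1419, 0.3831], [-0.9997, -0.0142, -0.0198, -0.0726], [0.0216, -0.1416, -0.9897, 1.3303], [0.0, 0.0, 0.0, 1.0]] ['frame', 'fovy', 'cx', 'cy', 'pose']
```

View pics/side0.png

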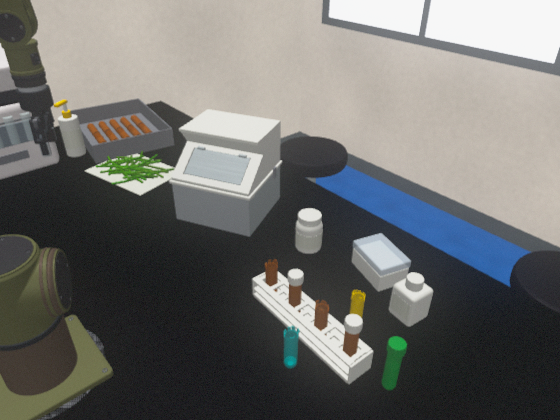

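View pics/top0.png

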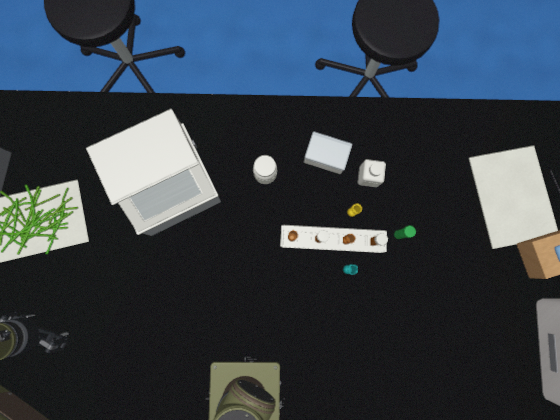

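The side view shows the rack with broken tubes (jagged, no cap) at about (271,272) and (321,315). The sound, capped tubes are at (295,285) and (352,335). The top view has the bin at about (155,170) and the broken tubes at (293,236) and (348,239). I'll zoom in for corners.

Run:
```python
import cv2,numpy as np
s=cv2.imread("pics/side0.png");t=cv2.imread("pics/top0.png")
def z(im,x0,y0,x1,y1,k,n):
    c=cv2.resize(im[y0:y1,x0:x1],None,fx=k,fy=k,interpolation=cv2.INTER_CUBIC)
    for x in range((x0+9)//10*10,x1,10): cv2.line(c,((x-x0)*k,0),((x-x0)*k,6 if x%50 else 16),(0,0,255),1)
    for y in range((y0+9)//10*10,y1,10): cv2.line(c,(0,(y-y0)*k),(6 if y%50 else 16,(y-y0)*k),(0,0,255),1)
    cv2.imwrite(n,c)
z(s,165,100,295,240,4,"pics/zs_bin.png");z(t,80,100,230,245,4,"pics/zt_bin.png")
z(t,270,120,430,290,4,"pics/zt_rack.png");z(s,240,240,440,390,4,"pics/zs_rack.png")
```

```text
(no output)
```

View pics/zs_bin.png

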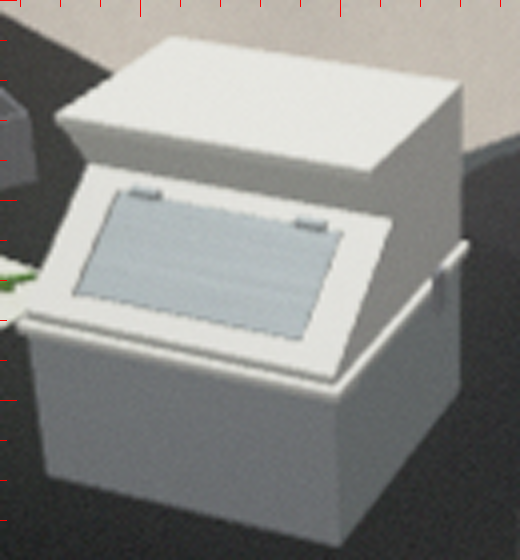

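View pics/zt_bin.png

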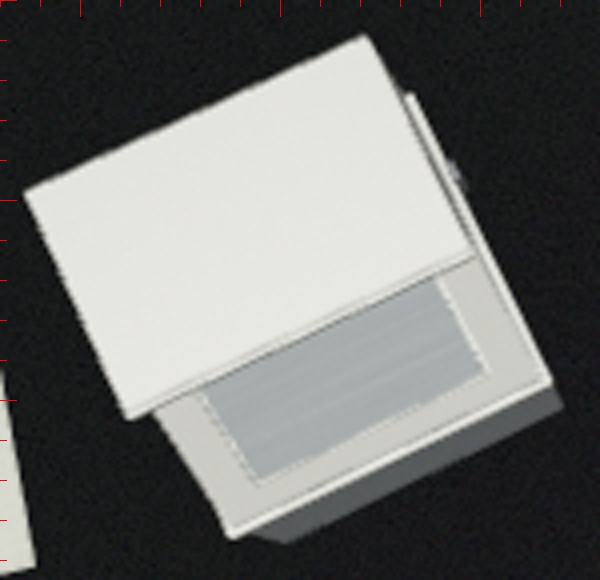

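View pics/zt_rack.png

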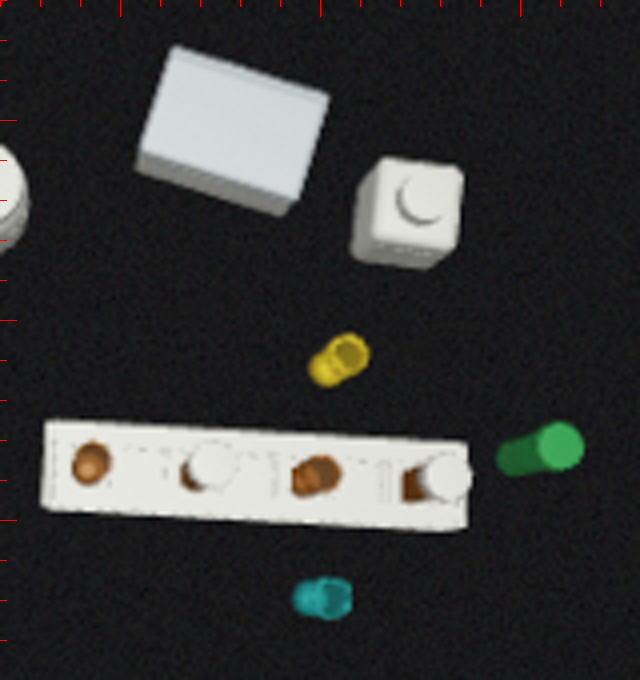

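View pics/zs_rack.png

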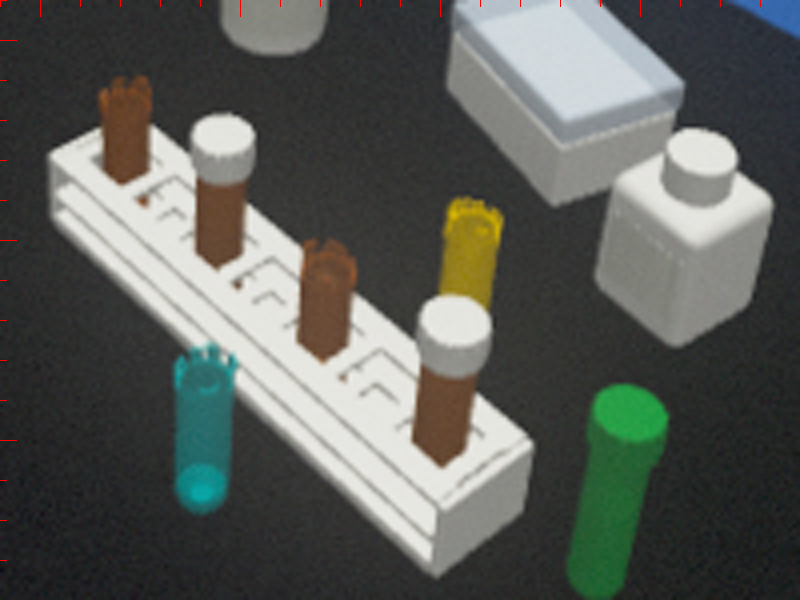

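```bash
cat > h.py <<'E'
import numpy as np
def cam(n):
    c=np.load(f"pics/{n}.npz");f=210/np.tan(np.radians(float(c["fovy"]))/2);return f,float(c["cx"]),float(c["cy"]),c["pose"]
def ray(n,u,v):
    f,cx,cy,P=cam(n);d=P[:3,:3]@np.array([(u-cx)/f,(v-cy)/f,1]);return P[:3,3],d
def onz(n,u,v,z):
    o,d=ray(n,u,v);return o+d*(z-o[2])/d[2]
def tri(l):
    A=np.zeros((3,3));b=np.zeros(3);
    for n,u,v in l:
        o,d=ray(n,u,v);d=d/np.linalg.norm(d);M=np.eye(3)-np.outer(d,d);A+=M;b+=M@o
    p=np.linalg.solve(A,b)
    return p,[np.linalg.norm((np.eye(3)-np.outer(d/np.linalg.norm(d),d/np.linalg.norm(d)))@(p-o)) for o,d in [ray(*q) for q in l]]
def proj(n,p):
    f,cx,cy,P=cam(n);q=P[:3,:3].T@(np.asarray(p)-P[:3,3]);return cx+f*q[0]/q[2],cy+f*q[1]/q[2]
def kabsch(m,w):
    m=np.array(m)[:,:2];w=np.array(w)[:,:2];mc=m.mean(0);wc=w.mean(0);a=m-mc;b=w-wc
    th=np.arctan2((a[:,0]*b[:,1]-a[:,1]*b[:,0]).sum(),(a*b).sum());c,s=np.cos(th),np.sin(th);R=np.array([[c,-s],[s,c]])
    return th,wc-R@mc,np.linalg.norm((R@m.T).T+wc-R@mc-w,axis=1)
E
python3 - <<'E'
from h import *
S,T="side0","top0"
pts=[(S,178.75,129.25,(-.0495,.12,.2591)),(S,258,142.5,(-.0495,-.12,.2591)),(S,280.5,120.75,(.115,-.12,.261)),(S,208,109.25,(.115,.12,.261)),
(S,250,236.25,(-.115,-.12,0)),(S,176.75,218.5,(-.115,.12,0)),(S,194.5,147.5,(-.0282,.088,.2008)),(S,250.75,158,(-.0282,-.088,.2008)),(S,240.75,185,(-.1,-.088,.1504)),(S,183,173.5,(-.1,.088,.1504)),
(T,85.75,148,(.115,.12,.261)),(T,172,108.75,(.115,-.12,.261)),(T,198.25,164.25,(-.0495,-.12,.2591)),(T,112.5,205,(-.0495,.12,.2591)),(T,201.25,193.25,(-.1,-.088,.1504)),(T,144.5,220.75,(-.1,.088,.1504))]
w=[onz(n,u,v,m[2]) for n,u,v,m in pts];m=[p[3] for p in pts]
for sl in (slice(0,10),slice(10,16),slice(0,16)):
    th,t,r=kabsch(m[sl],w[sl]);print(np.degrees(th),t.round(4),(r*1000).round(1))
# rack top corners  (z=.052): side offs 240,240 ; top offs 270,120
R=[(T,270+45/4,120+420/4,(.032,.154)),(T,270+468/4,120+441/4,(.032,-.154)),(T,270+467/4,120+530/4,(-.032,-.154)),(T,270+42/4,120+507/4,(-.032,.154)),
(S,240+50/4,240+157/4,(-.032,.154)),(S,240+533/4,240+443/4,(.032,-.154)),(S,240+438/4,240+508/4,(-.032,-.154))]
w=[onz(n,u,v,.052) for n,u,v,_ in R];m=[p[3] for p in R]
for sl in (slice(0,4),slice(4,7),slice(0,7)):
    th,t,r=kabsch(m[sl],w[sl]);print('rack',np.degrees(th),t.round(4),(r*1000).round(1))
c,s=np.cos(th),np.sin(th)
for y in (.126,.042,-.042,-.126):
    p=t+np.array([[c,-s],[s,c]])@[0,y];print(y,p.round(4),[np.round(proj(n,[*p,z]),1).tolist() for n in(S,T) for z in(.06,.1)])
for nm,q,z in (("yellow",(T,270+349/4,120+357/4),.095),("turq",(T,270+332/4,120+598/4),.095),("green",(T,270+562/4,120+446/4),.122),("sq",(T,270+415/4,120+210/4),.09),("jar",(T,265,165),.105)):
    print(nm,onz(*q,z).round(3))
E
```

```text
27.4709397164284 [0.6385 0.2468] [0.5 3.4 2.2 2.2 0.8 0.3 2.1 2.3 3.3 2. ]
27.159950737027703 [0.6365 0.2486] [1.2 1.4 1.3 1.8 2.4 1.7]
27.389987609840947 [0.6377 0.2475] [0.8 3.8 2.1 2.9 0.9 0.9 2.2 2.5 3.9 1.2 2.3 1.7 3.1 2.1 3.4 1.6]
rack -2.211702655052592 [ 0.473 -0.262] [7.5 7.1 7.3 6.5]
rack -2.8143923654241196 [ 0.4736 -0.2654] [3.8 2.7 1.1]
rack -2.416975959464508 [ 0.4731 -0.2634] [9.  5.7 5.9 7.9 2.3 4.8 2.8]
0.126 [ 0.4784 -0.1375] [[270.9, 277.9], [270.9, 264.5], [293.0, 236.1], [293.7, 235.0]]
0.042 [ 0.4749 -0.2214] [[294.4, 298.0], [294.9, 284.3], [320.9, 237.6], [322.5, 236.6]]
-0.042 [ 0.4714 -0.3054] [[320.6, 320.4], [321.7, 306.4], [348.7, 239.1], [351.2, 238.2]]
-0.126 [ 0.4678 -0.3893] [[350.0, 345.6], [352.0, 331.3], [376.5, 240.7], [379.9, 239.8]]
yellow [ 0.558 -0.325  0.095]
turq [ 0.381 -0.31   0.095]
green [ 0.491 -0.473  0.122]
sq [ 0.671 -0.378  0.09 ]
jar [ 0.685 -0.051  0.105]
```

Emit:
drive_tool(
  targets=[
    {"linear": [0.01, -0.03, 0.02], "yaw": -7},
    {"linear": [0.025, -0.065, 0.035], "yaw": -14},
    {"linear": [0.04, -0.1, 0.05], "yaw": -21},
    {"linear": [0.055, -0.135, 0.065], "yaw": -28},
    {"linear": [0.07, -0.17, 0.08], "yaw": -35},
    {"linear": [0.085, -0.205, 0.09], "yaw": -42},
    {"linear": [0.1, -0.24, 0.1], "yaw": -49},
    {"linear": [0.12, -0.275, 0.11], "yaw": -56},
    {"linear": [0.14, -0.31, 0.12], "yaw": -63},
    {"linear": [0.16, -0.345, 0.12], "yaw": -70},
  ],
)

```text
t: 0.93
ee_pos: [0.393, 0.1243, 0.3531]
ee_rot: [-3.14, -0.003, -0.114]
ft_force: [0.9, 0.8, 0.1]
opening: 0.0853
```

Run:
```python
from rig import env
o=env.get_obs();print(o['t'],o['q'].round(3),o['ee_pos'].round(4),o['ee_rot'].round(4))
```

```text
0.9333 [ 0.306  0.036 -0.096  1.436  0.     1.992] [0.393  0.1243 0.3531] [-3.1402e+00 -2.8000e-03 -1.1450e-01]
```

Emit:
drive_tool(
  targets=[
    {"linear": [0.035, -0.02, 0.0], "yaw": -7},
    {"linear": [0.075, -0.04, 0.0], "yaw": -14},
    {"linear": [0.11, -0.06, 0.0], "yaw": -21},
    {"linear": [0.15, -0.08, 0.0], "yaw": -28},
    {"linear": [0.19, -0.09, 0.0], "yaw": -35},
    {"linear": [0.23, -0.1, 0.0], "yaw": -42},
    {"linear": [0.27, -0.11, 0.0], "yaw": -49},
    {"linear": [0.31, -0.12, 0.0], "yaw": -56.5},
    {"linear": [0.35, -0.12, 0.0], "yaw": -56.5},
    {"linear": [0.39, -0.12, 0.0], "yaw": -56.5},
  ],
)

```text
t: 1.77
ee_pos: [0.7524, 0.005, 0.3517]
ee_rot: [3.141, 0.0, -1.096]
ft_force: [1.1, -0.2, 0.5]
opening: 0.0856
```

Emit:
drive_tool(
  targets=[
    {"linear": [0.04, 0.0, 0.0], "yaw": 0},
    {"linear": [0.08, 0.0, 0.0], "yaw": 0},
    {"linear": [0.12, 0.0, 0.0], "yaw": 0},
  ],
)

```text
t: 2.02
ee_pos: [0.7594, 0.0054, 0.3558]
ee_rot: [3.135, 0.004, -1.094]
ft_force: [2.6, 0.2, 1.8]
opening: 0.085
```

Run:
```python
from rig import env
o=env.get_obs();print(o['t'],o['q'].round(3),o['ee_pos'].round(4),o['ee_rot'].round(4))
```

```text
2.0167 [0.007 0.901 1.365 2.042 0.    2.672] [0.7594 0.0054 0.3558] [ 3.1347  0.0035 -1.094 ]
```

Emit:
drive_tool(
  targets=[
    {"linear": [-0.04, -0.02, 0.0], "yaw": 0},
    {"linear": [-0.08, -0.04, 0.0], "yaw": 0},
    {"linear": [-0.12, -0.06, 0.0], "yaw": 0},
    {"linear": [-0.16, -0.08, 0.0], "yaw": 0},
    {"linear": [-0.2, -0.1, 0.0], "yaw": 0},
    {"linear": [-0.2, -0.1, 0.0], "yaw": 0},
  ],
)

```text
t: 2.52
ee_pos: [0.5907, -0.0797, 0.3602]
ee_rot: [-3.137, -0.002, -1.093]
ft_force: [-0.0, -0.9, 1.1]
opening: 0.0856
```

Run:
```python
from rig import env
o=env.get_obs();print(o['t'],o['q'].round(3),o['ee_pos'].round(4),o['ee_rot'].round(4))
```

```text
2.5167 [-1.340e-01  3.740e-01  3.600e-01  1.552e+00  1.000e-03  2.530e+00] [ 0.5907 -0.0797  0.3602] [-3.1374e+00 -2.1000e-03 -1.0932e+00]
```

Emit:
drive_tool(
  targets=[
    {"linear": [0.0, 0.0, 0.0], "yaw": 0},
    {"linear": [0.0, 0.0, 0.0], "yaw": 0},
  ],
)

```text
t: 2.68
ee_pos: [0.5899, -0.0801, 0.3612]
ee_rot: [-3.138, -0.001, -1.096]
ft_force: [0.6, -0.0, 0.3]
opening: 0.0856
```

Run:
```python
from rig import env
o=env.get_obs();print(o['t'],o['q'].round(4),o['ee_pos'].round(4),o['ee_rot'].round(4))
```

```text
2.6833 [-1.3540e-01  3.7390e-01  3.6250e-01  1.5559e+00  9.0000e-04  2.5314e+00] [ 0.5899 -0.0801  0.3612] [-3.1382e+00 -1.3000e-03 -1.0960e+00]
```

Emit:
drive_tool(
  targets=[
    {"linear": [0.03, 0.01, 0.025], "yaw": 0},
    {"linear": [0.06, 0.02, 0.05], "yaw": 0},
    {"linear": [0.09, 0.03, 0.075], "yaw": 0},
    {"linear": [0.12, 0.03, 0.1], "yaw": 0},
    {"linear": [0.15, 0.03, 0.13], "yaw": 0},
    {"linear": [0.18, 0.03, 0.16], "yaw": 0},
    {"linear": [0.21, 0.03, 0.19], "yaw": 0},
    {"linear": [0.24, 0.03, 0.22], "yaw": 0},
    {"linear": [0.27, 0.03, 0.25], "yaw": 0},
    {"linear": [0.3, 0.03, 0.28], "yaw": 0},
  ],
)

```text
t: 3.52
ee_pos: [0.7017, -0.0432, 0.4486]
ee_rot: [-3.102, -0.023, -1.094]
ft_force: [-0.6, 0.1, 0.0]
opening: 0.0853
```

Run:
```python
from rig import env
o=env.get_obs();print(o['t'],o['q'].round(4),o['ee_pos'].round(4),o['ee_rot'].round(4))
```

```text
3.5167 [-6.1700e-02  7.7390e-01  1.3653e+00  2.1169e+00  4.0000e-04  2.6027e+00] [ 0.7017 -0.0432  0.4486] [-3.1024 -0.0229 -1.094 ]
```

Emit:
drive_tool(
  targets=[
    {"linear": [-0.035, 0.0, 0.0], "yaw": 0},
    {"linear": [-0.07, 0.0, -0.01], "yaw": 0},
    {"linear": [-0.1, 0.0, -0.02], "yaw": 0},
    {"linear": [-0.1, 0.0, -0.02], "yaw": 0},
    {"linear": [-0.1, 0.0, -0.02], "yaw": 0},
  ],
)

```text
t: 3.93
ee_pos: [0.597, -0.0434, 0.4285]
ee_rot: [-3.104, -0.022, -1.095]
ft_force: [-0.1, -0.7, -0.1]
opening: 0.0857
```

Run:
```python
from rig import env
o=env.get_obs();print(o['t'],o['q'].round(4),o['ee_pos'].round(4),o['ee_rot'].round(4), o['q'][1]-o['q'][2]+o['q'][3])
```

```text
3.9333 [-7.3000e-02  3.7760e-01  5.4430e-01  1.6944e+00  8.0000e-04  2.5920e+00] [ 0.597  -0.0434  0.4285] [-3.1045 -0.0218 -1.0946] 1.5277251350722145
```

Emit:
drive_tool(
  targets=[
    {"linear": [0.035, 0.0, 0.01], "yaw": -6},
    {"linear": [0.07, 0.0, 0.02], "yaw": -12},
    {"linear": [0.1, 0.0, 0.03], "yaw": -18},
    {"linear": [0.1, 0.0, 0.07], "yaw": -23},
    {"linear": [0.1, 0.0, 0.11], "yaw": -23},
    {"linear": [0.1, 0.0, 0.15], "yaw": -23},
    {"linear": [0.1, 0.0, 0.19], "yaw": -23},
    {"linear": [0.1, 0.0, 0.23], "yaw": -23},
    {"linear": [0.1, 0.0, 0.27], "yaw": -23},
    {"linear": [0.1, 0.0, 0.31], "yaw": -23},
  ],
)

```text
t: 4.77
ee_pos: [0.6835, -0.0446, 0.4982]
ee_rot: [-3.028, -0.032, -1.496]
ft_force: [0.5, -0.2, -0.3]
opening: 0.0852
```

```bash
cat > st.py <<'E'
from rig import env
import numpy as np
from scipy.spatial.transform import Rotation as Ro
o=env.get_obs();R=Ro.from_euler('xyz',o['ee_rot']).as_matrix();z=R[:,2];x=R[:,0]
g=o['ee_pos']+.006*z
print('t%.2f'%o['t'],'q',o['q'].round(3),'p',o['ee_pos'].round(4),'lean %.1f dir %.1f'%(np.degrees(np.arccos(-z[2])),np.degrees(np.arctan2(z[1],z[0]))),'jaw az %.1f el %.1f'%(np.degrees(np.arctan2(x[1],x[0])),np.degrees(np.arcsin(x[2]))),'grasp',g.round(4),'tip',(o['ee_pos']+.025*z).round(4),'open %.4f'%o['opening'],'F',o['ft_force'].round(1))
E
python3 st.py
```

```text
t4.77 q [-0.057  0.702  1.365  2.117 -0.017  3.007] p [ 0.6835 -0.0446  0.4982] lean 6.8 dir -11.5 jaw az -85.7 el 1.8 grasp [ 0.6842 -0.0448  0.4923] tip [ 0.6864 -0.0452  0.4734] open 0.0852 F [ 0.5 -0.2 -0.3]
```

Emit:
drive_tool(
  targets=[
    {"linear": [0.0, 0.0, 0.04], "yaw": 0},
    {"linear": [0.0, 0.0, 0.08], "yaw": 0},
    {"linear": [0.0, 0.0, 0.12], "yaw": 0},
    {"linear": [0.0, 0.0, 0.16], "yaw": 0},
    {"linear": [0.0, 0.0, 0.2], "yaw": 0},
    {"linear": [0.0, 0.0, 0.24], "yaw": 0},
    {"linear": [0.0, 0.0, 0.28], "yaw": 0},
    {"linear": [0.0, 0.0, 0.32], "yaw": 0},
    {"linear": [0.0, 0.0, 0.36], "yaw": 0},
    {"linear": [0.0, 0.0, 0.4], "yaw": 0},
  ],
)

```text
t: 5.6
ee_pos: [0.6628, -0.046, 0.5443]
ee_rot: [-2.96, -0.042, -1.498]
ft_force: [-0.5, -0.0, -0.0]
opening: 0.0854
```

```bash
python3 st.py
```

```text
t5.60 q [-0.061  0.634  1.365  2.116 -0.016  3.002] p [ 0.6628 -0.046   0.5443] lean 10.7 dir -8.6 jaw az -85.8 el 2.4 grasp [ 0.6639 -0.0462  0.5384] tip [ 0.6673 -0.0467  0.5197] open 0.0854 F [-0.5 -0.  -0. ]
```

Emit:
drive_tool(
  targets=[
    {"linear": [0.0, 0.0, 0.4], "yaw": 0},
    {"linear": [0.0, 0.0, 0.4], "yaw": 0},
    {"linear": [0.0, 0.0, 0.4], "yaw": 0},
    {"linear": [0.0, 0.0, 0.4], "yaw": 0},
  ],
)

```text
t: 5.93
ee_pos: [0.6398, -0.0459, 0.587]
ee_rot: [-2.896, -0.051, -1.5]
ft_force: [0.7, -0.3, -0.5]
opening: 0.0855
```

```bash
python3 st.py
```

```text
t5.93 q [-0.064  0.569  1.365  2.117 -0.016  2.999] p [ 0.6398 -0.0459  0.587 ] lean 14.4 dir -7.4 jaw az -85.9 el 2.9 grasp [ 0.6413 -0.0461  0.5812] tip [ 0.646  -0.0467  0.5628] open 0.0855 F [ 0.7 -0.3 -0.5]
```

Emit:
drive_tool(
  targets=[
    {"linear": [0.0, 0.0, 0.8], "yaw": 0},
    {"linear": [0.0, 0.0, 0.8], "yaw": 0},
    {"linear": [0.0, 0.0, 0.8], "yaw": 0},
    {"linear": [0.0, 0.0, 0.8], "yaw": 0},
    {"linear": [0.0, 0.0, 0.8], "yaw": 0},
    {"linear": [0.0, 0.0, 0.8], "yaw": 0},
  ],
)

```text
t: 6.43
ee_pos: [0.6154, -0.0466, 0.6265]
ee_rot: [-2.833, -0.06, -1.502]
ft_force: [-0.4, -0.3, -0.3]
opening: 0.0854
```

```bash
python3 st.py
```

```text
t6.43 q [-0.068  0.506  1.365  2.116 -0.015  2.994] p [ 0.6154 -0.0466  0.6265] lean 18.0 dir -6.7 jaw az -86.1 el 3.4 grasp [ 0.6173 -0.0468  0.6208] tip [ 0.6231 -0.0475  0.6027] open 0.0854 F [-0.4 -0.3 -0.3]
```

Emit:
drive_tool(
  targets=[
    {"linear": [0.0, 0.0, 0.8], "yaw": 0},
    {"linear": [0.0, 0.0, 0.8], "yaw": 0},
  ],
)

```text
t: 6.6
ee_pos: [0.5974, -0.0457, 0.6522]
ee_rot: [-2.792, -0.066, -1.504]
ft_force: [-0.3, 0.3, 0.6]
opening: 0.0852
```

Emit:
drive_tool(
  targets=[
    {"linear": [0.0, 0.0, 0.8], "yaw": 0},
    {"linear": [0.0, 0.0, 0.8], "yaw": 0},
  ],
)

```text
t: 6.77
ee_pos: [0.5774, -0.0447, 0.6786]
ee_rot: [-2.747, -0.072, -1.507]
ft_force: [-1.1, -0.1, 0.3]
opening: 0.0855
```

```bash
python3 st.py
```

```text
t6.77 q [-0.069  0.419  1.365  2.117 -0.015  2.991] p [ 0.5774 -0.0447  0.6786] lean 22.9 dir -6.2 jaw az -86.3 el 4.1 grasp [ 0.5797 -0.0449  0.673 ] tip [ 0.5871 -0.0457  0.6555] open 0.0855 F [-1.1 -0.1  0.3]
```

Emit:
drive_tool(
  targets=[
    {"linear": [0.0, 0.0, 0.8], "yaw": 0},
    {"linear": [0.0, 0.0, 0.8], "yaw": 0},
  ],
)

```text
t: 6.93
ee_pos: [0.5582, -0.0437, 0.7018]
ee_rot: [-2.707, -0.078, -1.509]
ft_force: [-0.5, -0.1, -0.3]
opening: 0.0854
```

Emit:
drive_tool(
  targets=[
    {"linear": [0.0, 0.0, 0.8], "yaw": 0},
    {"linear": [0.0, 0.0, 0.8], "yaw": 0},
  ],
)

```text
t: 7.1
ee_pos: [0.5389, -0.0426, 0.7233]
ee_rot: [-2.668, -0.083, -1.512]
ft_force: [-0.9, 0.8, -0.4]
opening: 0.0856
```

Emit:
drive_tool(
  targets=[
    {"linear": [0.0, 0.0, 0.0], "yaw": 0},
  ],
)

```text
t: 7.18
ee_pos: [0.538, -0.0425, 0.7243]
ee_rot: [-2.666, -0.083, -1.512]
ft_force: [0.2, 0.5, 0.2]
opening: 0.0854
```

```bash
python3 st.py
```

```text
t7.18 q [-0.07   0.337  1.365  2.117 -0.015  2.989] p [ 0.538  -0.0425  0.7243] lean 27.6 dir -5.9 jaw az -86.7 el 4.8 grasp [ 0.5407 -0.0428  0.719 ] tip [ 0.5495 -0.0437  0.7021] open 0.0854 F [0.2 0.5 0.2]
```

Emit:
drive_tool(
  targets=[
    {"linear": [-0.005, -0.007, -0.035], "yaw": 0},
    {"linear": [-0.01, -0.014, -0.07], "yaw": 0},
    {"linear": [-0.015, -0.021, -0.105], "yaw": 0},
    {"linear": [-0.02, -0.028, -0.14], "yaw": 0},
    {"linear": [-0.025, -0.035, -0.175], "yaw": 0},
    {"linear": [-0.03, -0.042, -0.21], "yaw": 0},
    {"linear": [-0.035, -0.049, -0.245], "yaw": 0},
    {"linear": [-0.04, -0.056, -0.28], "yaw": 0},
    {"linear": [-0.045, -0.063, -0.315], "yaw": 0},
    {"linear": [-0.05, -0.07, -0.35], "yaw": 0},
  ],
  grip=0.7,
)

```text
t: 8.02
ee_pos: [0.4953, -0.1052, 0.4073]
ee_rot: [-2.672, -0.083, -1.512]
ft_force: [0.9, 0.2, 1.1]
opening: 0.0597
```

Emit:
drive_tool(
  targets=[
    {"linear": [-0.004, -0.007, -0.035], "yaw": 0},
    {"linear": [-0.008, -0.014, -0.07], "yaw": 0},
    {"linear": [-0.012, -0.021, -0.105], "yaw": 0},
    {"linear": [-0.013, -0.025, -0.14], "yaw": 0},
    {"linear": [-0.013, -0.025, -0.165], "yaw": 0},
    {"linear": [-0.013, -0.025, -0.165], "yaw": 0},
  ],
)

```text
t: 8.52
ee_pos: [0.4776, -0.1286, 0.2368]
ee_rot: [-2.685, -0.077, -1.512]
ft_force: [-0.4, 0.3, -1.3]
opening: 0.0598
```

```bash
python3 st.py
cat > cap.py <<'E'
import sys,cv2,numpy as np
from rig import env
k=sys.argv[1]
for n in("side","top"):
    c=env.capture(n);np.savez(f"pics/{n}{k}.npz",**c);cv2.imwrite(f"pics/{n}{k}.png",c["frame"])
E
python3 cap.py 1
python3 - <<'E'
import cv2
s=cv2.imread("pics/side1.png")[200:400,200:440];t=cv2.imread("pics/top1.png")[130:330,230:430]
cv2.imwrite("pics/v1.png",cv2.hconcat([cv2.resize(s,(480,400)),cv2.resize(t,(320,400))[:, :320]]))
cv2.imwrite("pics/v1.png",cv2.hconcat([cv2.resize(s,(432,360)),cv2.resize(t,(360,360))]))
E
```

```text
t8.52 q [-0.33  -0.104 -0.654  0.569  0.103  2.758] p [ 0.4776 -0.1286  0.2368] lean 26.5 dir -5.6 jaw az -86.6 el 4.4 grasp [ 0.4802 -0.1288  0.2314] tip [ 0.4887 -0.1297  0.2144] open 0.0598 F [-0.4  0.3 -1.3]
```

View pics/v1.png

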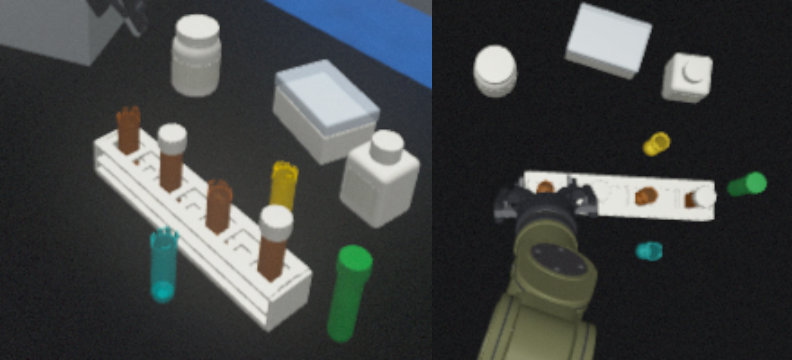

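```bash
python3 st.py
```

```text
t8.62 q [-0.329 -0.107 -0.643  0.571  0.103  2.758] p [ 0.4827 -0.1299  0.2441] lean 27.2 dir -5.8 jaw az -86.6 el 4.7 grasp [ 0.4854 -0.1301  0.2388] tip [ 0.4941 -0.131   0.2219] open 0.0594 F [-0.1 -0.1  0.3]
```

Emit:
drive_tool(
  targets=[
    {"linear": [-0.0035, -0.0035, -0.03], "yaw": 0},
    {"linear": [-0.007, -0.007, -0.06], "yaw": 0},
    {"linear": [-0.007, -0.007, -0.09], "yaw": 0},
    {"linear": [-0.007, -0.007, -0.095], "yaw": 0},
    {"linear": [-0.007, -0.007, -0.095], "yaw": 0},
  ],
)

```text
t: 9.03
ee_pos: [0.4765, -0.137, 0.1501]
ee_rot: [-2.672, -0.082, -1.511]
ft_force: [0.4, 0.3, 0.6]
opening: 0.0597
```

```bash
python3 cap.py 2;python3 st.py
python3 - <<'E'
import cv2
s=cv2.imread("pics/side2.png")[240:340,230:350];t=cv2.imread("pics/top2.png")[190:290,260:360]
cv2.imwrite("pics/v2.png",cv2.hconcat([cv2.resize(s,(432,360),interpolation=2),cv2.resize(t,(360,360),interpolation=2)]))
E
```

```text
t9.13 q [-0.354 -0.016 -0.835  0.283  0.115  2.736] p [ 0.4789 -0.1378  0.1531] lean 27.6 dir -6.0 jaw az -86.6 el 4.8 grasp [ 0.4817 -0.1381  0.1478] tip [ 0.4904 -0.139   0.1309] open 0.0596 F [ 0.5 -0.9 -0.1]
```

View pics/v2.png

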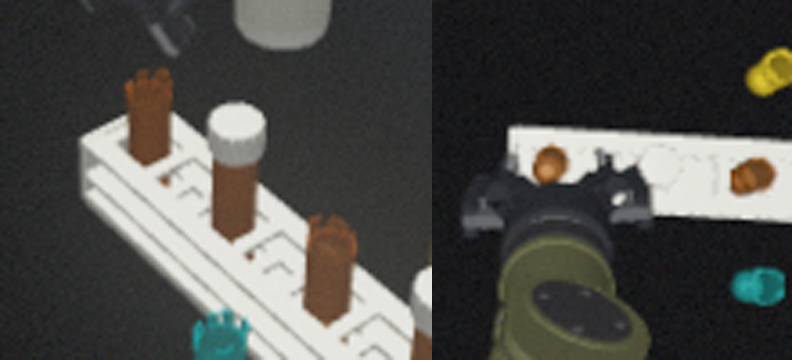

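Emit:
drive_tool(
  targets=[
    {"linear": [-0.003, 0.0, -0.025], "yaw": 0},
    {"linear": [-0.004, 0.0, -0.045], "yaw": 0},
    {"linear": [-0.004, 0.0, -0.063], "yaw": 0},
    {"linear": [-0.004, 0.0, -0.063], "yaw": 0},
    {"linear": [-0.004, 0.0, -0.063], "yaw": 0},
  ],
)

```text
t: 9.55
ee_pos: [0.4738, -0.1374, 0.0887]
ee_rot: [-2.669, -0.084, -1.512]
ft_force: [-0.5, 0.1, -0.5]
opening: 0.0599
```

Emit:
drive_tool(
  targets=[
    {"linear": [0, 0, 0], "yaw": 0},
    {"linear": [0, 0, 0], "yaw": 0},
    {"linear": [0, 0, 0], "yaw": 0},
    {"linear": [0, 0, 0], "yaw": 0},
    {"linear": [0, 0, 0], "yaw": 0},
  ],
  grip=0.0,
)

```text
t: 9.97
ee_pos: [0.4748, -0.1378, 0.0897]
ee_rot: [-2.666, -0.085, -1.512]
ft_force: [-1.3, -0.4, 8.2]
opening: 0.0233
```

```bash
python3 st.py
```

```text
t9.97 q [-0.358  0.083 -0.958  0.061  0.117  2.732] p [ 0.4748 -0.1378  0.0897] lean 27.7 dir -6.0 jaw az -86.6 el 4.9 grasp [ 0.4776 -0.1381  0.0844] tip [ 0.4864 -0.139   0.0675] open 0.0233 F [-1.3 -0.4  8.2]
```

```bash
python3 cap.py 3;python3 st.py
python3 - <<'E'
import cv2
s=cv2.imread("pics/side3.png")[220:320,230:350];t=cv2.imread("pics/top3.png")[190:290,260:360]
cv2.imwrite("pics/v3.png",cv2.hconcat([cv2.resize(s,(432,360),interpolation=2),cv2.resize(t,(360,360),interpolation=2)]))
E
```

```text
t10.07 q [-0.358  0.083 -0.958  0.06   0.117  2.732] p [ 0.4748 -0.1378  0.0897] lean 27.7 dir -6.0 jaw az -86.6 el 4.9 grasp [ 0.4776 -0.1381  0.0844] tip [ 0.4864 -0.139   0.0675] open 0.0232 F [-2.1  0.6  8.1]
```

View pics/v3.png

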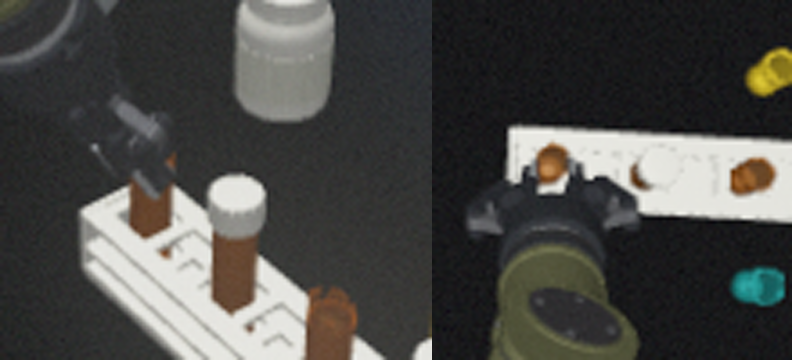

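Emit:
drive_tool(
  targets=[
    {"linear": [0, 0, 0], "yaw": 0},
    {"linear": [0, 0, 0], "yaw": 0},
    {"linear": [0.004, 0, 0], "yaw": 0},
    {"linear": [0.008, 0, 0], "yaw": 0},
    {"linear": [0.008, 0, 0], "yaw": 0},
  ],
  grip=0.6,
)

```text
t: 10.48
ee_pos: [0.4814, -0.1372, 0.0874]
ee_rot: [-2.67, -0.083, -1.512]
ft_force: [-0.1, -1.1, 1.0]
opening: 0.0514
```

Emit:
drive_tool(
  targets=[
    {"linear": [0, 0, 0], "yaw": 0},
    {"linear": [0, 0, 0], "yaw": 0},
    {"linear": [0, 0, 0], "yaw": 0},
    {"linear": [0, 0, 0], "yaw": 0},
    {"linear": [0, 0, 0], "yaw": 0},
  ],
  grip=0.0,
)

```text
t: 10.9
ee_pos: [0.4803, -0.1371, 0.0872]
ee_rot: [-2.671, -0.083, -1.512]
ft_force: [0.2, 0.1, 1.1]
opening: 0.025
```

```bash
python3 st.py
```

```text
t10.90 q [-0.35   0.097 -0.947  0.063  0.113  2.739] p [ 0.4803 -0.1371  0.0872] lean 27.3 dir -5.9 jaw az -86.6 el 4.7 grasp [ 0.483  -0.1373  0.0818] tip [ 0.4917 -0.1382  0.0649] open 0.0250 F [0.2 0.1 1.1]
```

Emit:
drive_tool(
  targets=[
    {"linear": [0, 0, 0.03], "yaw": 0},
    {"linear": [0, 0, 0.06], "yaw": 0},
    {"linear": [0, 0, 0.09], "yaw": 0},
    {"linear": [0, 0, 0.12], "yaw": 0},
    {"linear": [0, 0, 0.12], "yaw": 0},
  ],
)

```text
t: 11.32
ee_pos: [0.4843, -0.1386, 0.2144]
ee_rot: [-2.66, -0.088, -1.513]
ft_force: [-0.0, 0.3, 0.4]
opening: 0.025
```

```bash
python3 cap.py 4;python3 st.py
python3 - <<'E'
import cv2
s=cv2.imread("pics/side4.png")[170:290,210:354];t=cv2.imread("pics/top4.png")[190:290,260:360]
cv2.imwrite("pics/v4.png",cv2.hconcat([cv2.resize(s,(432,360),interpolation=2),cv2.resize(t,(360,360),interpolation=2)]))
E
```

```text
t11.42 q [-0.35  -0.078 -0.721  0.46   0.113  2.739] p [ 0.4809 -0.1374  0.2085] lean 27.5 dir -6.0 jaw az -86.6 el 4.8 grasp [ 0.4837 -0.1377  0.2032] tip [ 0.4924 -0.1386  0.1864] open 0.0250 F [ 0.7 -0.2 -1.6]
```

View pics/v4.png

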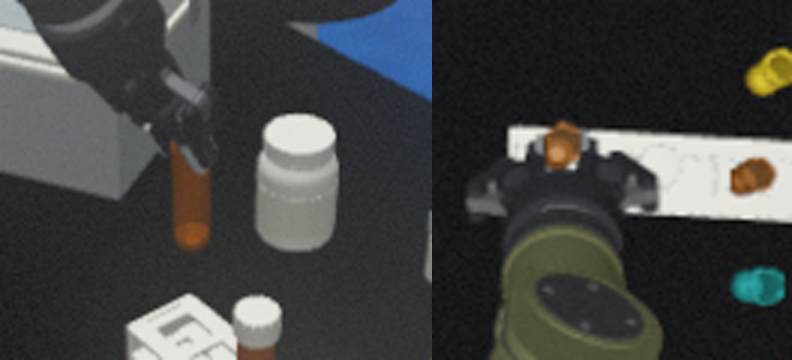

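```bash
python3 - <<'E'
from h import *
for z in(.115,.125,.135): print(z,onz("side4",274,248.5,z).round(4))
for v in (228,231.7,236):
  print(v,onz("top4",296.1,v,.22).round(4), onz("top4",296.1,v,.12).round(4))
E
python3 - <<'E'
import cv2
t=cv2.imread("pics/top4.png")[210:260,275:325];s=cv2.imread("pics/side4.png")[200:260,245:305]
cv2.imwrite("pics/v4b.png",cv2.hconcat([cv2.resize(t,(400,400),interpolation=2),cv2.resize(s,(400,400),interpolation=2)]))
E
```

```text
0.115 [ 0.5096 -0.112   0.115 ]
0.125 [ 0.5012 -0.1218  0.125 ]
0.135 [ 0.4927 -0.1317  0.135 ]
228 [ 0.4878 -0.1373  0.22  ] [ 0.4972 -0.1431  0.12  ]
231.7 [ 0.478  -0.1373  0.22  ] [ 0.4866 -0.1432  0.12  ]
236 [ 0.4667 -0.1374  0.22  ] [ 0.4743 -0.1432  0.12  ]
```

View pics/v4b.png

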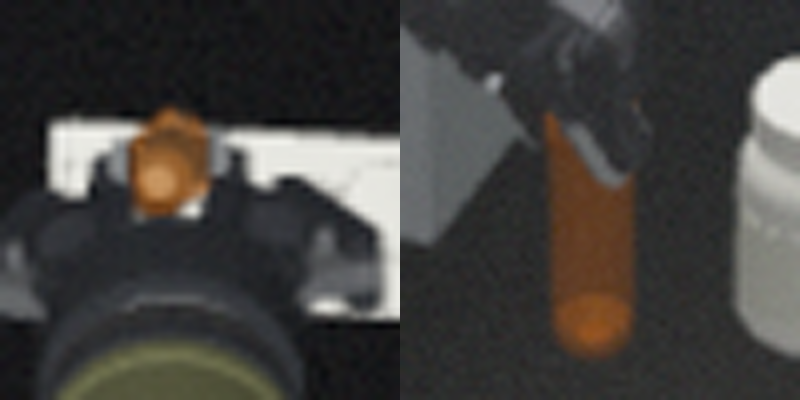

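Emit:
drive_tool(
  targets=[
    {"linear": [0.0, 0.02, 0.025], "yaw": 3},
    {"linear": [0.005, 0.05, 0.045], "yaw": 6},
    {"linear": [0.01, 0.08, 0.065], "yaw": 9},
    {"linear": [0.015, 0.11, 0.085], "yaw": 12},
    {"linear": [0.02, 0.145, 0.095], "yaw": 16},
    {"linear": [0.03, 0.18, 0.1], "yaw": 20},
    {"linear": [0.04, 0.215, 0.1], "yaw": 24},
    {"linear": [0.05, 0.25, 0.1], "yaw": 28},
    {"linear": [0.06, 0.285, 0.1], "yaw": 31},
    {"linear": [0.07, 0.315, 0.1], "yaw": 33},
  ],
)

```text
t: 12.25
ee_pos: [0.5491, 0.1796, 0.304]
ee_rot: [-2.676, -0.081, -0.933]
ft_force: [0.6, -0.1, -0.7]
opening: 0.0248
```

Emit:
drive_tool(
  targets=[
    {"linear": [0.01, 0.03, 0.0], "yaw": 0},
    {"linear": [0.01, 0.03, 0.0], "yaw": 0},
    {"linear": [0.01, 0.03, 0.0], "yaw": 0},
  ],
)

```text
t: 12.5
ee_pos: [0.5591, 0.2089, 0.3037]
ee_rot: [-2.677, -0.081, -0.933]
ft_force: [-1.1, 0.1, -0.8]
opening: 0.025
```

```bash
cat >> st.py <<'E'
th=np.radians(27.35);E=np.array([[np.cos(th),np.sin(th)],[-np.sin(th),np.cos(th)]])
b=lambda p:np.array([*(E@(p[:2]-[.6377,.2475])),p[2]]).round(4)
print('bin: grasp',b(g),'tip',b(o['ee_pos']+.025*z))
E
python3 st.py;python3 cap.py 5
python3 - <<'E'
import cv2
s=cv2.imread("pics/side5.png")[90:250,150:310];t=cv2.imread("pics/top5.png")[110:250,90:230]
cv2.imwrite("pics/v5.png",cv2.hconcat([cv2.resize(s,(400,400),interpolation=2),cv2.resize(t,(400,400),interpolation=2)]))
E
```

```text
t12.50 q [ 0.319  0.031 -0.352  0.721  0.071  2.821] p [0.5591 0.2089 0.3037] lean 27.0 dir 27.3 jaw az -53.5 el 4.7 grasp [0.5615 0.2102 0.2984] tip [0.5692 0.2141 0.2814] open 0.0250 F [-1.1  0.1 -0.8]
bin: grasp [-0.0848  0.0019  0.2984] tip [-0.0762  0.0019  0.2814]
```

View pics/v5.png

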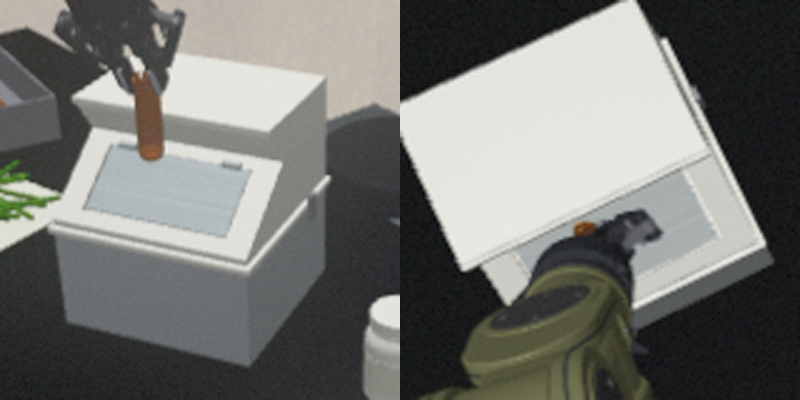

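Emit:
drive_tool(
  targets=[
    {"linear": [0.003, 0.001, -0.035], "yaw": 0},
    {"linear": [0.004, 0.002, -0.06], "yaw": 0},
    {"linear": [0.004, 0.002, -0.08], "yaw": 0},
    {"linear": [0.004, 0.002, -0.095], "yaw": 0},
    {"linear": [0.004, 0.002, -0.108], "yaw": 0},
    {"linear": [0.004, 0.002, -0.108], "yaw": 0},
  ],
)

```text
t: 13.1
ee_pos: [0.5616, 0.2074, 0.1951]
ee_rot: [-2.678, -0.081, -0.938]
ft_force: [2.6, 1.2, -4.7]
opening: 0.0249
```

```bash
python3 st.py;python3 cap.py 6
python3 - <<'E'
import cv2
s=cv2.imread("pics/side6.png")[90:250,150:310];t=cv2.imread("pics/top6.png")[110:250,90:230]
cv2.imwrite("pics/v6.png",cv2.hconcat([cv2.resize(s,(400,400),interpolation=2),cv2.resize(t,(400,400),interpolation=2)]))
E
```

```text
t13.10 q [ 0.316  0.108 -0.565  0.432  0.07   2.822] p [0.5616 0.2074 0.1951] lean 26.9 dir 27.0 jaw az -53.7 el 4.7 grasp [0.5641 0.2086 0.1897] tip [0.5717 0.2126 0.1728] open 0.0249 F [ 2.6  1.2 -4.7]
bin: grasp [-0.0833 -0.0007  0.1897] tip [-0.0746 -0.0007  0.1728]
```

View pics/v6.png

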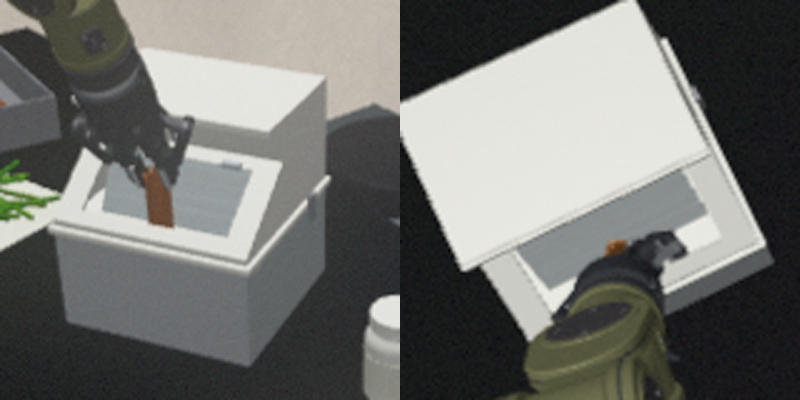

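Emit:
drive_tool(
  targets=[
    {"linear": [0.009, 0.004, -0.01], "yaw": 0},
    {"linear": [0.015, 0.008, -0.022], "yaw": 0},
    {"linear": [0.021, 0.011, -0.033], "yaw": 0},
    {"linear": [0.024, 0.012, -0.042], "yaw": 0},
    {"linear": [0.024, 0.012, -0.042], "yaw": 0},
    {"linear": [0.024, 0.012, -0.042], "yaw": 0},
  ],
)

```text
t: 13.7
ee_pos: [0.5872, 0.2212, 0.1564]
ee_rot: [-2.674, -0.082, -0.936]
ft_force: [-1.7, -1.5, -1.1]
opening: 0.0247
```

```bash
python3 st.py;python3 cap.py 7
python3 - <<'E'
import cv2
s=cv2.imread("pics/side7.png")[90:250,150:310];t=cv2.imread("pics/top7.png")[110:250,90:230]
cv2.imwrite("pics/v7.png",cv2.hconcat([cv2.resize(s,(400,400),interpolation=2),cv2.resize(t,(400,400),interpolation=2)]))
E
```

```text
t13.70 q [ 0.326  0.193 -0.579  0.329  0.067  2.83 ] p [0.5872 0.2212 0.1564] lean 27.2 dir 27.1 jaw az -53.6 el 4.7 grasp [0.5897 0.2224 0.1511] tip [0.5974 0.2264 0.1342] open 0.0247 F [-1.7 -1.5 -1.1]
bin: grasp [-0.0542 -0.0002  0.1511] tip [-0.0455 -0.0002  0.1342]
```

View pics/v7.png

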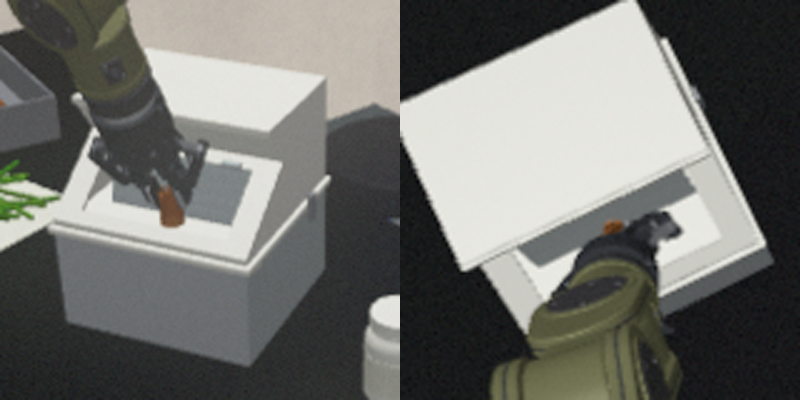

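Emit:
drive_tool(
  targets=[
    {"linear": [0, 0, 0], "yaw": 0},
    {"linear": [0, 0, 0], "yaw": 0},
    {"linear": [0, 0, 0], "yaw": 0},
    {"linear": [0, 0, 0], "yaw": 0},
    {"linear": [0, 0, 0], "yaw": 0},
    {"linear": [0, 0, 0], "yaw": 0},
  ],
  grip=0.7,
)

```text
t: 14.3
ee_pos: [0.5883, 0.2223, 0.1574]
ee_rot: [-2.671, -0.083, -0.936]
ft_force: [-3.6, 1.6, 1.5]
opening: 0.0603
```

```bash
python3 st.py;python3 cap.py 8
python3 - <<'E'
import cv2
s=cv2.imread("pics/side8.png")[90:250,150:310];t=cv2.imread("pics/top8.png")[110:250,90:230]
cv2.imwrite("pics/v8.png",cv2.hconcat([cv2.resize(s,(400,400),interpolation=2),cv2.resize(t,(400,400),interpolation=2)]))
E
```

```text
t14.30 q [ 0.327  0.193 -0.578  0.327  0.068  2.83 ] p [0.5883 0.2223 0.1574] lean 27.4 dir 27.2 jaw az -53.6 el 4.7 grasp [0.5907 0.2236 0.1521] tip [0.5985 0.2276 0.1352] open 0.0603 F [-3.6  1.6  1.5]
bin: grasp [-0.0527  0.0003  0.1521] tip [-0.044   0.0003  0.1352]
```

View pics/v8.png

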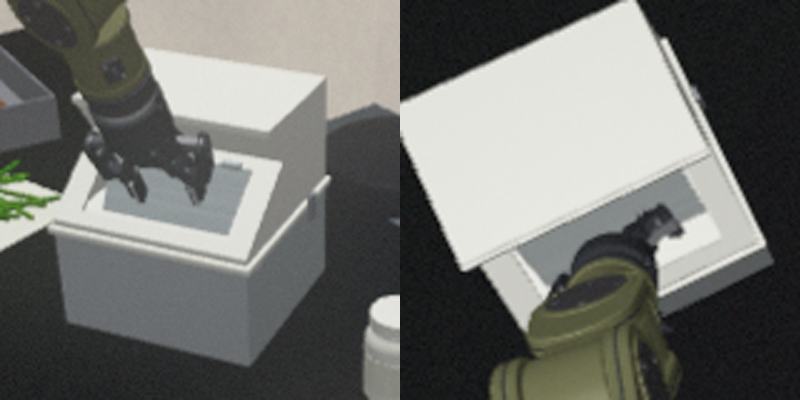

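Emit:
drive_tool(
  targets=[
    {"linear": [-0.008, -0.004, 0.014], "yaw": 0},
    {"linear": [-0.017, -0.008, 0.03], "yaw": 0},
    {"linear": [-0.025, -0.013, 0.05], "yaw": 0},
    {"linear": [-0.028, -0.015, 0.085], "yaw": 0},
    {"linear": [-0.028, -0.015, 0.12], "yaw": 0},
    {"linear": [-0.03, -0.03, 0.15], "yaw": 0},
    {"linear": [-0.035, -0.065, 0.15], "yaw": -3},
    {"linear": [-0.04, -0.105, 0.15], "yaw": -6},
    {"linear": [-0.045, -0.145, 0.15], "yaw": -10},
    {"linear": [-0.05, -0.185, 0.15], "yaw": -14},
  ],
)

```text
t: 15.23
ee_pos: [0.5388, 0.0349, 0.3083]
ee_rot: [-2.669, -0.085, -1.184]
ft_force: [0.8, -0.0, -0.1]
opening: 0.0598
```

```bash
python3 st.py;python3 cap.py 9
python3 - <<'E'
import cv2
s=cv2.imread("pics/side9.png")[90:250,150:310];t=cv2.imread("pics/top9.png")[110:250,90:230]
cv2.imwrite("pics/v9.png",cv2.hconcat([cv2.resize(s,(400,400),interpolation=2),cv2.resize(t,(400,400),interpolation=2)]))
E
```

```text
t15.23 q [ 0.006 -0.073 -0.445  0.729  0.099  2.764] p [0.5388 0.0349 0.3083] lean 27.5 dir 12.7 jaw az -67.8 el 4.9 grasp [0.5415 0.0355 0.303 ] tip [0.5501 0.0374 0.2861] open 0.0598 F [ 0.8 -0.  -0.1]
bin: grasp [-0.1828 -0.1441  0.303 ] tip [-0.1743 -0.1463  0.2861]
```

View pics/v9.png

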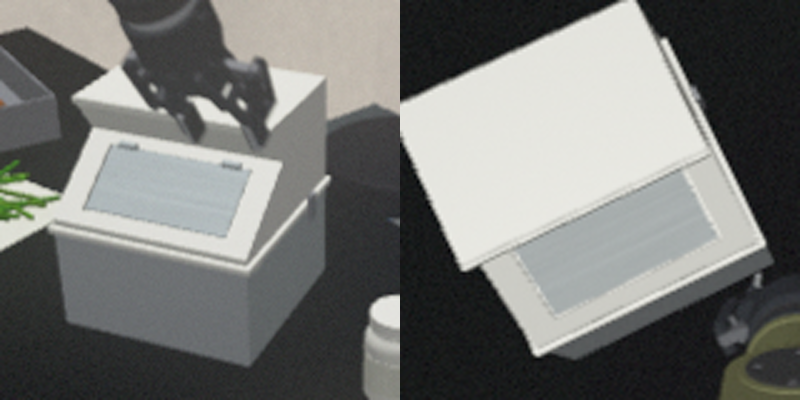

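The flap is shut and the first tube is inside. Next is broken_b at (0.476, -0.306).

Emit:
drive_tool(
  targets=[
    {"linear": [-0.005, -0.038, 0.0], "yaw": -3},
    {"linear": [-0.01, -0.076, 0.0], "yaw": -6},
    {"linear": [-0.018, -0.114, -0.01], "yaw": -9},
    {"linear": [-0.026, -0.152, -0.02], "yaw": -12},
    {"linear": [-0.034, -0.19, -0.03], "yaw": -15},
    {"linear": [-0.042, -0.226, -0.04], "yaw": -18},
    {"linear": [-0.05, -0.262, -0.05], "yaw": -19},
    {"linear": [-0.058, -0.298, -0.06], "yaw": -19},
    {"linear": [-0.064, -0.33, -0.08], "yaw": -19},
    {"linear": [-0.066, -0.341, -0.11], "yaw": -19},
  ],
)

```text
t: 16.17
ee_pos: [0.4749, -0.311, 0.2005]
ee_rot: [-2.665, -0.092, -1.516]
ft_force: [1.3, -1.0, -0.1]
opening: 0.0597
```

Emit:
drive_tool(
  targets=[
    {"linear": [0, 0, -0.03], "yaw": 0},
    {"linear": [0, 0, -0.05], "yaw": 0},
    {"linear": [0, 0, -0.05], "yaw": 0},
    {"linear": [0, 0, -0.05], "yaw": 0},
  ],
)

```text
t: 16.5
ee_pos: [0.4721, -0.3038, 0.1462]
ee_rot: [-2.673, -0.082, -1.511]
ft_force: [0.1, 0.0, 0.9]
opening: 0.0601
```

```bash
python3 st.py;python3 cap.py 10
python3 - <<'E'
import cv2
s=cv2.imread("pics/side10.png")[230:390,250:410];t=cv2.imread("pics/top10.png")[180:280,300:400]
cv2.imwrite("pics/v10.png",cv2.hconcat([cv2.resize(s,(400,400),interpolation=2),cv2.resize(t,(400,400),interpolation=2)]))
E
```

```text
t16.50 q [-0.725  0.14  -0.669  0.367  0.271  2.392] p [ 0.4721 -0.3038  0.1462] lean 27.2 dir -5.7 jaw az -86.6 el 4.7 grasp [ 0.4749 -0.304   0.1408] tip [ 0.4835 -0.3049  0.124 ] open 0.0601 F [0.1 0.  0.9]
bin: grasp [-0.398  -0.4151  0.1408] tip [-0.3907 -0.4198  0.124 ]
```

View pics/v10.png

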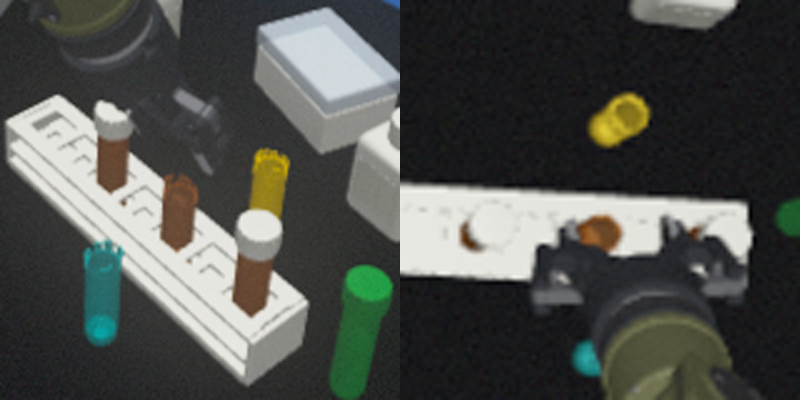

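Emit:
drive_tool(
  targets=[
    {"linear": [0.002, 0.001, -0.02], "yaw": 0},
    {"linear": [0.002, 0.001, -0.04], "yaw": 0},
    {"linear": [0.002, 0.001, -0.058], "yaw": 0},
    {"linear": [0.002, 0.001, -0.058], "yaw": 0},
    {"linear": [0.002, 0.001, -0.058], "yaw": 0},
  ],
  grip=0.58,
)

```text
t: 17.02
ee_pos: [0.475, -0.3032, 0.0902]
ee_rot: [-2.67, -0.084, -1.511]
ft_force: [-0.5, -0.4, 1.4]
opening: 0.0495
```

```bash
python3 st.py;python3 cap.py 11
python3 - <<'E'
import cv2
s=cv2.imread("pics/side11.png")[230:390,250:410];t=cv2.imread("pics/top11.png")[180:280,300:400]
cv2.imwrite("pics/v11.png",cv2.hconcat([cv2.resize(s,(400,400),interpolation=2),cv2.resize(t,(400,400),interpolation=2)]))
E
```

```text
t17.02 q [-0.72   0.22  -0.757  0.194  0.269  2.397] p [ 0.475  -0.3032  0.0902] lean 27.4 dir -5.9 jaw az -86.6 el 4.8 grasp [ 0.4778 -0.3035  0.0848] tip [ 0.4865 -0.3044  0.068 ] open 0.0495 F [-0.5 -0.4  1.4]
bin: grasp [-0.3952 -0.4159  0.0848] tip [-0.3879 -0.4207  0.068 ]
```

View pics/v11.png

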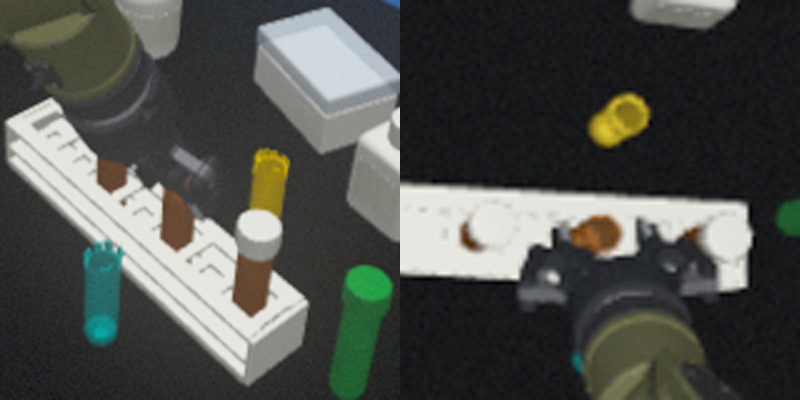

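Clear of the neighbours and centred, so I'll close and lift.

Emit:
drive_tool(
  targets=[
    {"linear": [0, 0, 0], "yaw": 0},
    {"linear": [0, 0, 0], "yaw": 0},
    {"linear": [0, 0, 0], "yaw": 0},
    {"linear": [0, 0, 0], "yaw": 0},
    {"linear": [0, 0, 0], "yaw": 0},
  ],
  grip=0.0,
)

```text
t: 17.53
ee_pos: [0.476, -0.3041, 0.0914]
ee_rot: [-2.667, -0.085, -1.512]
ft_force: [-0.7, 0.6, 6.5]
opening: 0.024
```

Emit:
drive_tool(
  targets=[
    {"linear": [0, 0, 0.03], "yaw": 0},
    {"linear": [0, 0, 0.06], "yaw": 0},
    {"linear": [0, 0, 0.09], "yaw": 0},
    {"linear": [0, 0, 0.12], "yaw": 0},
    {"linear": [0, 0, 0.12], "yaw": 0},
  ],
)

```text
t: 17.95
ee_pos: [0.4778, -0.3061, 0.2171]
ee_rot: [-2.662, -0.092, -1.513]
ft_force: [0.5, -1.0, -0.9]
opening: 0.0241
```

```bash
python3 st.py;python3 cap.py 12
python3 - <<'E'
import cv2
s=cv2.imread("pics/side12.png")[190:390,250:450];t=cv2.imread("pics/top12.png")[180:280,300:400]
cv2.imwrite("pics/v12.png",cv2.hconcat([cv2.resize(s,(400,400),interpolation=2),cv2.resize(t,(400,400),interpolation=2)]))
E
```

```text
t17.95 q [-0.721  0.069 -0.546  0.544  0.27   2.397] p [ 0.4778 -0.3061  0.2171] lean 28.0 dir -6.6 jaw az -86.7 el 5.3 grasp [ 0.4806 -0.3064  0.2118] tip [ 0.4894 -0.3074  0.1951] open 0.0241 F [ 0.5 -1.  -0.9]
bin: grasp [-0.394  -0.4198  0.2118] tip [-0.3866 -0.4248  0.1951]
```

View pics/v12.png

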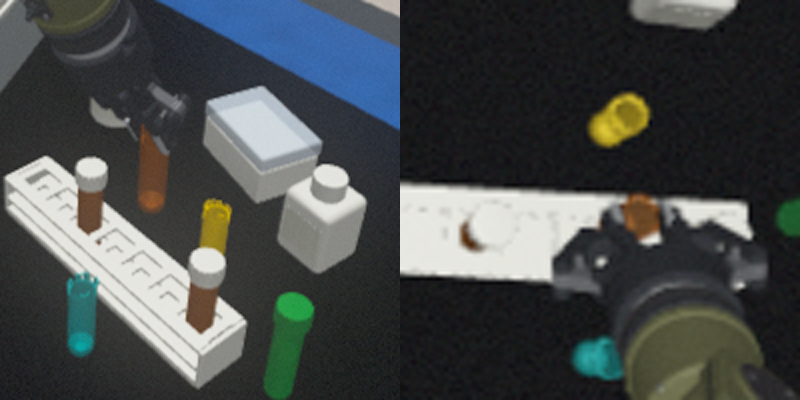

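Emit:
drive_tool(
  targets=[
    {"linear": [0.0, 0.0, 0.035], "yaw": 0},
    {"linear": [0.005, 0.02, 0.065], "yaw": 2},
    {"linear": [0.01, 0.055, 0.085], "yaw": 5},
    {"linear": [0.015, 0.095, 0.095], "yaw": 8},
    {"linear": [0.02, 0.135, 0.095], "yaw": 11},
    {"linear": [0.025, 0.175, 0.095], "yaw": 14},
    {"linear": [0.03, 0.215, 0.095], "yaw": 17},
    {"linear": [0.035, 0.255, 0.095], "yaw": 20},
    {"linear": [0.042, 0.295, 0.095], "yaw": 23},
    {"linear": [0.05, 0.335, 0.095], "yaw": 26},
  ],
)

```text
t: 18.88
ee_pos: [0.5225, 0.0338, 0.3017]
ee_rot: [-2.675, -0.081, -1.056]
ft_force: [1.3, 0.4, -0.5]
opening: 0.0243
```

Emit:
drive_tool(
  targets=[
    {"linear": [0.008, 0.038, 0.0], "yaw": 2},
    {"linear": [0.016, 0.076, 0.0], "yaw": 4},
    {"linear": [0.024, 0.114, 0.0], "yaw": 6},
    {"linear": [0.032, 0.15, 0.0], "yaw": 7},
    {"linear": [0.036, 0.178, 0.0], "yaw": 7},
    {"linear": [0.036, 0.178, 0.0], "yaw": 7},
    {"linear": [0.036, 0.178, 0.0], "yaw": 7},
  ],
)

```text
t: 19.47
ee_pos: [0.5589, 0.2111, 0.3012]
ee_rot: [-2.676, -0.082, -0.933]
ft_force: [-0.5, 0.3, -1.6]
opening: 0.0241
```

```bash
python3 st.py;python3 cap.py 13
python3 - <<'E'
import cv2
s=cv2.imread("pics/side13.png")[90:250,150:310];t=cv2.imread("pics/top13.png")[110:250,90:230]
cv2.imwrite("pics/v13.png",cv2.hconcat([cv2.resize(s,(400,400),interpolation=2),cv2.resize(t,(400,400),interpolation=2)]))
E
```

```text
t19.47 q [ 0.324  0.033 -0.357  0.713  0.069  2.825] p [0.5589 0.2111 0.3012] lean 27.0 dir 27.3 jaw az -53.4 el 4.7 grasp [0.5613 0.2123 0.2959] tip [0.569  0.2163 0.2789] open 0.0241 F [-0.5  0.3 -1.6]
bin: grasp [-0.084   0.0038  0.2959] tip [-0.0754  0.0038  0.2789]
```

View pics/v13.png

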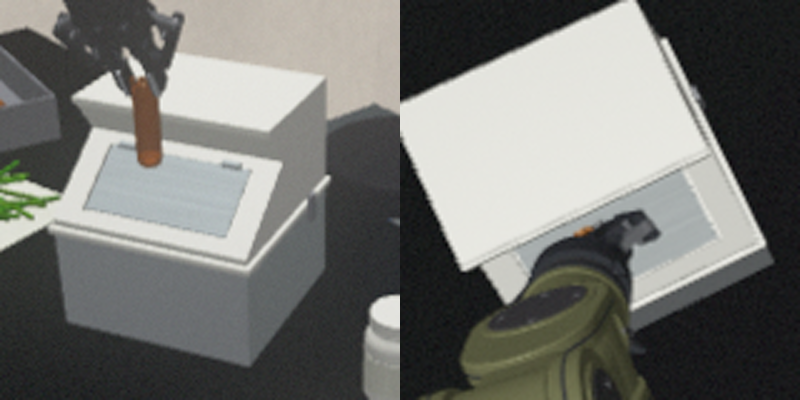

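Almost the same pose as the first time, so I'll repeat the descent.

Emit:
drive_tool(
  targets=[
    {"linear": [0.003, 0.001, -0.035], "yaw": 0},
    {"linear": [0.004, 0.001, -0.06], "yaw": 0},
    {"linear": [0.004, 0.001, -0.08], "yaw": 0},
    {"linear": [0.004, 0.001, -0.095], "yaw": 0},
    {"linear": [0.004, 0.001, -0.106], "yaw": 0},
    {"linear": [0.004, 0.001, -0.106], "yaw": 0},
  ],
)

```text
t: 20.07
ee_pos: [0.5626, 0.2084, 0.195]
ee_rot: [-2.676, -0.082, -0.938]
ft_force: [3.0, 2.3, -5.8]
opening: 0.0243
```

Emit:
drive_tool(
  targets=[
    {"linear": [0.009, 0.004, -0.01], "yaw": 0},
    {"linear": [0.015, 0.008, -0.022], "yaw": 0},
    {"linear": [0.021, 0.01, -0.033], "yaw": 0},
    {"linear": [0.024, 0.011, -0.042], "yaw": 0},
    {"linear": [0.024, 0.011, -0.042], "yaw": 0},
    {"linear": [0.024, 0.011, -0.042], "yaw": 0},
  ],
)

```text
t: 20.57
ee_pos: [0.5926, 0.222, 0.1606]
ee_rot: [-2.662, -0.086, -0.939]
ft_force: [2.2, -0.2, 5.6]
opening: 0.024
```

```bash
python3 st.py;python3 cap.py 14
python3 - <<'E'
import cv2
s=cv2.imread("pics/side14.png")[90:250,150:310];t=cv2.imread("pics/top14.png")[110:250,90:230]
cv2.imwrite("pics/v14.png",cv2.hconcat([cv2.resize(s,(400,400),interpolation=2),cv2.resize(t,(400,400),interpolation=2)]))
E
```

```text
t20.57 q [ 0.324  0.192 -0.574  0.322  0.067  2.829] p [0.5926 0.222  0.1606] lean 27.9 dir 26.8 jaw az -53.8 el 4.9 grasp [0.5952 0.2232 0.1553] tip [0.6031 0.2272 0.1385] open 0.0240 F [ 2.2 -0.2  5.6]
bin: grasp [-0.0489 -0.002   0.1553] tip [-0.0401 -0.0021  0.1385]
```

View pics/v14.png

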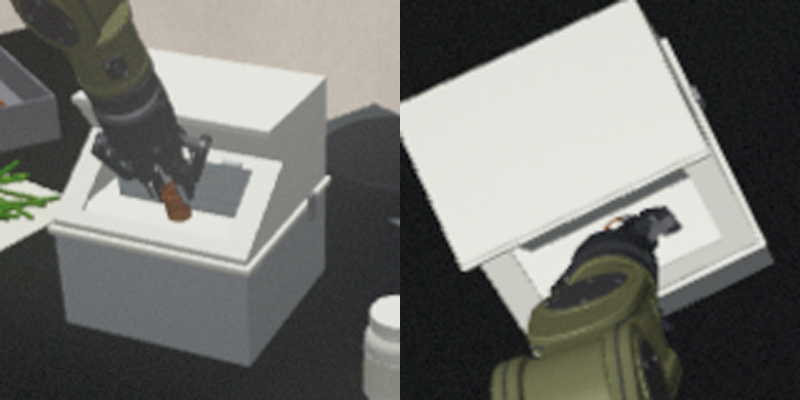

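Emit:
drive_tool(
  targets=[
    {"linear": [0, 0, 0], "yaw": 0},
    {"linear": [0, 0, 0], "yaw": 0},
    {"linear": [0, 0, 0], "yaw": 0},
    {"linear": [0, 0, 0], "yaw": 0},
    {"linear": [0, 0, 0], "yaw": 0},
    {"linear": [0, 0, 0], "yaw": 0},
    {"linear": [0, 0, 0], "yaw": 0},
  ],
  grip=0.7,
)

```text
t: 21.25
ee_pos: [0.5871, 0.2215, 0.155]
ee_rot: [-2.674, -0.082, -0.936]
ft_force: [-3.2, 0.2, -1.3]
opening: 0.0596
```

```bash
python3 st.py;python3 cap.py 15
python3 - <<'E'
import cv2
s=cv2.imread("pics/side15.png")[90:250,150:310];t=cv2.imread("pics/top15.png")[110:250,90:230]
cv2.imwrite("pics/v15.png",cv2.hconcat([cv2.resize(s,(400,400),interpolation=2),cv2.resize(t,(400,400),interpolation=2)]))
E
```

```text
t21.25 q [ 0.327  0.195 -0.581  0.325  0.067  2.83 ] p [0.5871 0.2215 0.155 ] lean 27.2 dir 27.1 jaw az -53.6 el 4.7 grasp [0.5896 0.2227 0.1496] tip [0.5973 0.2267 0.1327] open 0.0596 F [-3.2  0.2 -1.3]
bin: grasp [-5.410e-02  1.000e-04  1.496e-01] tip [-4.540e-02  1.000e-04  1.327e-01]
```

View pics/v15.png

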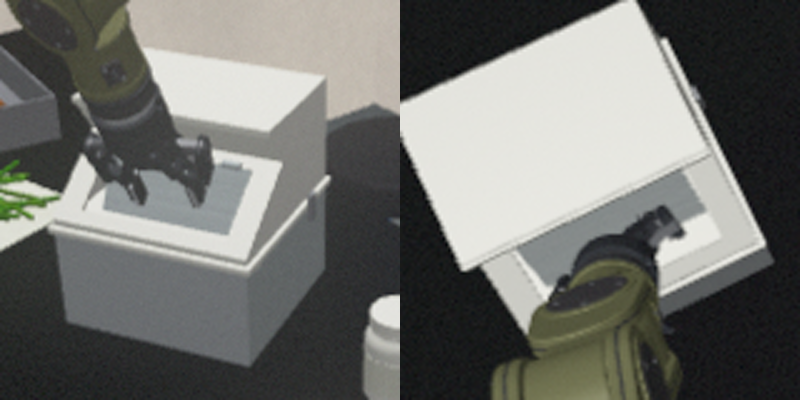

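The second tube has dropped, so I'm withdrawing.

Emit:
drive_tool(
  targets=[
    {"linear": [-0.008, -0.004, 0.014], "yaw": 0},
    {"linear": [-0.017, -0.008, 0.03], "yaw": 0},
    {"linear": [-0.025, -0.013, 0.05], "yaw": 0},
    {"linear": [-0.028, -0.015, 0.085], "yaw": 0},
    {"linear": [-0.03, -0.016, 0.12], "yaw": 0},
    {"linear": [-0.05, -0.04, 0.15], "yaw": 0},
    {"linear": [-0.07, -0.07, 0.16], "yaw": 0},
    {"linear": [-0.09, -0.1, 0.17], "yaw": 0},
    {"linear": [-0.11, -0.13, 0.17], "yaw": 0},
    {"linear": [-0.13, -0.16, 0.17], "yaw": 0},
  ],
)

```text
t: 22.18
ee_pos: [0.4591, 0.061, 0.3288]
ee_rot: [-2.667, -0.088, -0.935]
ft_force: [0.4, -1.5, -0.4]
opening: 0.0599
```

Emit:
drive_tool(
  targets=[
    {"linear": [0, 0, 0], "yaw": 0},
    {"linear": [0, 0, 0], "yaw": 0},
    {"linear": [0, 0, 0], "yaw": 0},
    {"linear": [0, 0, 0], "yaw": 0},
    {"linear": [0, 0, 0], "yaw": 0},
    {"linear": [0, 0, 0], "yaw": 0},
    {"linear": [0, 0, 0], "yaw": 0},
    {"linear": [0, 0, 0], "yaw": 0},
  ],
)

```text
t: 22.85
ee_pos: [0.4584, 0.0625, 0.3258]
ee_rot: [-2.672, -0.083, -0.935]
ft_force: [0.1, -0.2, -0.3]
opening: 0.0595
```

```bash
python3 st.py;python3 cap.py 16
python3 - <<'E'
import cv2
s=cv2.imread("pics/side16.png");t=cv2.imread("pics/top16.png")
cv2.imwrite("pics/v16.png",cv2.hconcat([cv2.resize(s[80:380,150:450],(400,400),interpolation=2),cv2.resize(t[90:290,80:280],(400,400),interpolation=2)]))
s0=cv2.imread("pics/side0.png")
d=cv2.absdiff(s,s0).max(2)[240:390,240:440];print((d>40).sum())
E
```

```text
t22.85 q [-0.014 -0.194 -0.489  0.848  0.217  2.519] p [0.4584 0.0625 0.3258] lean 27.3 dir 27.2 jaw az -53.5 el 4.7 grasp [0.4608 0.0638 0.3205] tip [0.4686 0.0678 0.3036] open 0.0595 F [ 0.1 -0.2 -0.3]
bin: grasp [-0.2415 -0.0819  0.3205] tip [-0.2328 -0.0819  0.3036]
670
```

View pics/v16.png

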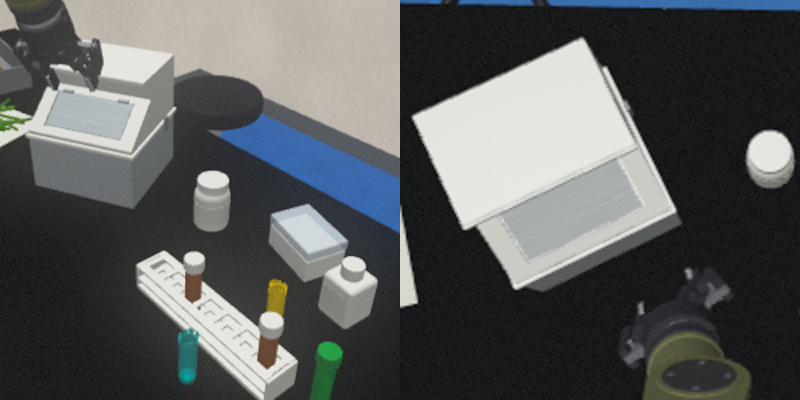

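View pics/top16.png

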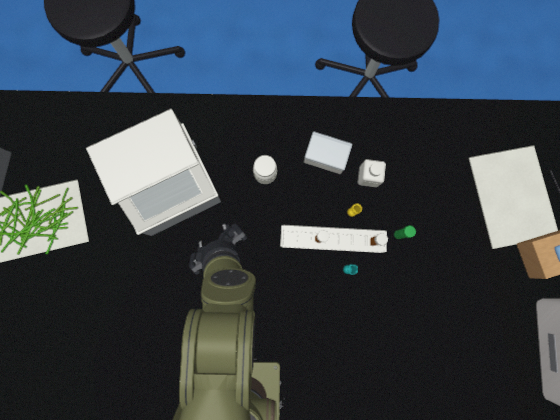

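```bash
python3 -c "
from rig import env
print(env.hand_in())"
```

```text
the job is handed in; nothing more can be done
None
```

I dropped both broken tubes through the flap into the bin and handed the job in at about t = 23 s; no verdict was reported.

**Tool lean:** The move interface offers only shifts and yaw. I got the lean by pushing at the edge of the arm's reach, because the commanded pose keeps the tilt the arm ends with. It settled at about 27°, within the 25–35° range. I kept that lean throughout, gripped each tube near its top, and let it go with the fingertips holding the flap off.

**Last checks:**
- **Flap and slot:** the final pictures show the flap shut and nothing in the slot.
- **Sound tubes and bystanders:** both sound tubes are standing in their holes. The jar, square bottle, tip box and look-alikes show no visible movement, judged by eye.
- **Forces:** the largest reading I saw was about 8 N, and the gripper is empty and clear of everything.

**Not confirmed or slightly off:**
- I could not see the tubes inside the closed bin. That they are inside is inferred from the clear slot and the shut flap.
- The fingers read about 24–25 mm open on the 28 mm tubes, so the grips were probably off-centre. I regripped the first tube once, 5 mm further forward.
- The second tube swung in the grip on the way in, with about 5.6 N on the tool, but still fell free.

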